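# Load a shoe in the hand-lever press, release the safety catch and hold the lever down

## Robot

A 6-joint arm with a two-finger parallel gripper is mounted at the origin on a cart in front of the work surface, level with it; the furniture and walls round the work are solid. World frame = base frame: x ahead of the robot, y to its left, z up, the work surface at z = 0. Lengths are in mm, angles in rad, forces in N, time in s.
With the tool pointing down it reaches from about 375 to 900 mm from the base axis. Payload 3.1 kg.
Tool frame: the origin (TCP) lies at the very end of the fingers, on their centre line; the grasp point (between the pads) lies 19 mm behind it; z points along the fingers, y is the line along which they close (so a half turn about z gives the same grasp; the last joint's range is limited). The gripper opens to 85 mm and grips with 20 to 120 N. Pads are 22 mm wide; open, the fingers measure 114 mm over their backs; the gripper's body (76 mm by 85 mm) begins 54 mm behind the grasp point. The pads swing forward as they close: fully open they stand 13 mm farther back than shut.
Start: joints at [-0.178, 0.527, 1.433, -0, 1.181, -0.178], TCP at [624.977, 0.034, 231.31] pointing down, gripper open.
Joint ranges: [-3.08, 3.08], [-0.75, 2.2], [0.22, 2.44], [-1.43, 4.57], [0, 2.65], [-2.85, 2.85]. Speed limits (rad/s): [2.79, 2.79, 3.14, 3.14, 3.14, 3.14].

## Interface

Orientations are given as a rotation vector (axis times angle).
In Python, from station import get_obs, camera, sign_off, look_for, regions_of, tip_of gives the robot as it stands.
- The arm moves only by the tool apply_moves, never from a script. Its argument "plan" is text: rows parted by semicolons, each of 7 numbers parted by spaces: the shift along the world's x, y, z in m, then the turn, a rotation vector about the world's x, y, z in rad, then the finger opening in m, from 0 to 0.0854. In form: dx dy dz rx ry rz hand; .... A call has 1 to 12 rows; each row shifts and turns the commanded pose from where the row before left it; what a row does not reach is not made up. A row lasts 1/8 s, in which the tool goes at most 62.5 mm and 10.7 degrees, less where a joint would pass 70% of its speed; a pose out of reach is approached as far as the arm can. A call with a gripper value outside its range is refused whole. The fingers move at their own pace and stop on an object; "grip_force" is the grip in N (left out, the last holds). Time passes only in rows, so rows that do not move let the fingers close. It gives the time, the measured TCP pose, the force, the opening and the grip force at its end, in the units of the state.
- get_obs(): the state, without advancing time (a new reading comes with each control period).
- camera(name): name is "scene" or "side" or "wrist"; returns a dict with "color" (480x640x3 uint8, blue, green, red), "vertical_fov" (degrees; the focal length in pixels is half the picture's height over the tangent of half this angle, whatever the lens; pixels are square), "cx", "cy" (the principal point, pixels), "pose" (4x4, takes a point from camera to world coordinates). Camera axes: x right, y up, looking along -z (the intrinsics and any distortion apply to the point x, -y, -z); pixel columns grow to the right and rows downward; lengths in mm; the calibration is good to about 2 mm. The wrist camera is an equidistant fisheye: a pixel r from the principal point sees the ray r / f radians off the axis. A picture is of the moment at which its call begins. There is no depth.
- sign_off(): hands the job in; it is judged then, once.
Trained networks look in a picture, given as the dict that the camera call returned (one of the last four; its "shot" number tells which), for a name from the list of things; names that differ only in an ending like _2 or _b are one class to them, and where a whole thing is asked for, a point or a joint stands for the part that bears it (a point fixed in the world has none). Each returns a list of dicts, best first, with "confidence" (0 to 1); they miss things now and then, are a little off and sometimes report something else, mostly with a low value. They report only what shows in the picture. A call takes as long as a camera call.
- look_for(thing, picture): "point" ([column, row] in pixels, amid what is visible of it).
- regions_of(thing, picture): "mask" (480x640 bool, what is visible of it) and "point" ([column, row] in pixels, amid what is visible of it).
- tip_of(thing, picture): "point" ([column, row] in pixels: a listed point, or the origin of a listed thing).
The state is a dict: "t": time; "joint_positions": joint angles; "dq": joint speeds; "tau": joint torques, N m; "position": TCP position; "ee_rot": TCP orientation; "wrist_force": force on the tool from outside, world axes, zero at the start; "ft_torque": the same for the moment, N m; "width": opening from 0.0 (shut) to 1.0 (fully open); "gripper_force": force on a finger pad.
Only numpy, scipy, OpenCV 4.12 (cv2) and the standard library are available. Lean on these libraries where they do the work, as an engineer would, in place of code of your own. Each camera call takes 0.05 s, during which the arm holds its last target. There are 200 camera calls.

## Task

Set up the new bright steel horseshoe, the one lying just right of the hand-lever press, in that press: while the lever is still locked, lay the shoe flat with the middle of its toe centred on the die under the punch and its two branches across the rest bar in front, heels pointing straight out of the press, and let go of it. Then flip the red-tipped safety catch on the press's right cheek fully over, pull the tall red-gripped lever all the way down to its stop so that the punch pinches the toe, and finish while your fingers still hold the lever down: do not let go of it at the end. Leave the oil can, the nail carton and the wooden wedge where they stand.

Things in the scene. Friction and masses are not known exactly. Their poses are not given: they have to be found in the camera images.
- lever_punch: grey steel hand-lever press, fixed to the table: base 200x90x14 mm, head 178 mm high. Origin: centre of its underside; x runs from the open front (toward the robot) to the column at the back, y to its left, z up. The head, 44 mm wide (y = +-0.022), overhangs the die from x = -0.077 back, z = 0.108 to 0.178.
- die_top (a point): centre of the flat top of the die, a round steel button of 31 mm diameter, at x = -0.055, y = 0, z = 0.035 of the press, straight under the punch. Axes as the press.
- lever_punch_ram: the punch and its ram: its round lower end, 18 mm in diameter, is 20 mm above the die with the lever up and comes down 11 mm per rad of lever. Origin and axes as the press while up.
- rest_bar (a point): middle of the top of the rest bar, fixed to the press in front of its base at x = -0.130, y = 0, z = 0.035 of the press, level with the die: a steel bar 14 mm wide along x, 140 mm long along y, on two short posts. Axes as the press.
- new_shoe: loose bright grey steel horseshoe just right of the press (not the rusty one, nor the grey one at the table's far right end), 0.29 to 0.43 kg, 144 mm wide over its branches, 136 mm from toe to heels, 10 mm thick, lying flat. Origin on its underside, z up; work from shoe_toe.
- shoe_toe (a point): on the shoe's underside, mid-web at the middle of the toe (web there 22 mm). x points out of the toe along the line of symmetry, heels toward -x, z up. Toe edge at x = 0.011, centre of mass -0.045, heel ends -0.125. Mid-web of the branches: y = +-0.061 at x = -0.055, +-0.055 at x = -0.105 (web 17 mm, leaning 0.22 rad inward toward the heels).
- safety_catch (a joint): safety catch, rad: 0 = locked (its steel tongue lies across in front of the lever, which then moves about 0.1 rad at most), 1.5 = flipped fully over (tongue upright beside the lever's path). Starts at 0 to 0.12; friction 0.06 N m, stays where it is left. The lever is free beyond about 1.1.
- catch_hinge (a point): hinge of the catch, on the press's right cheek at x = -0.024, y = -0.032, z = 0.215 of the press; the hinge line runs along the press's x. Axes as the press.
- catch_tab (a point): middle of the catch's red tab, 56 mm from the hinge, on an arm that sticks out to the press's right (-y) and ends 73 mm from the hinge; 15 mm thick, round. The arm points 45 degrees up and out at 0; pushed down along its arc it points 41 degrees down and out at 1.5.
- lever_punch_lever (a joint): lever, rad: 0 = up (leaning 14 degrees back), 1.08 = its stop, down toward the front. A spring drives it back up when let go. With the shoe on the die the punch meets it at about 0.9; from there the pull at the grip rises to about 10 N at the stop.
- lever_hinge (a point): hinge of the lever, at x = -0.020, y = 0, z = 0.162 of the press; the hinge line runs along the press's y. Axes as the press.
- lever_grip (a point): middle of the lever's red grip, 28 mm thick across y and 75 mm long along the lever, 166 mm from the hinge: at x = 0.0205, y = 0, z = 0.323 of the press with the lever up, about x = -0.144, z = 0.273 at the stop. The rod below it is 13 mm thick.
- oil_can: bystander: red oil can with a thin spout, 69x77x147 mm, loose, left of the press. Origin: centre of its underside.
- nail_carton: bystander: blue and white carton, 90x66x35 mm, loose, left of the press. Origin: centre of its underside.
- wood_wedge: bystander: softwood wedge, 68x106x26 mm, loose, left of the press toward the back. Origin: centre of its underside.

How it is judged:
By the outcome, as a careful person would: the job done as asked, in the order asked, and still so for the second after the job is handed in, while the arm keeps its last pose, push and grip.
It also fails if it takes over 72 s, if anything falls off the work surface, if the arm or the gripper's body presses on something with over 40 N, if the wrist force passes 120 N, or if a joint passes its speed limit or range.

## Working session

There is one attempt and no reset: what is moved stays moved. The work goes in short steps, Python scripts to look and compute and a tool call to move; the robot and the scene stay as the last step left them, time stands still between calls to the robot, and variables do not carry over. Pictures are saved under pics/ and viewed, at most 10 in all, crops included, and the job is handed in when it is done.

Besides the shell and the picture viewer there is one more tool, called after "Request:" in YAML: its name, and indented under it one key for each argument. apply_moves: Moves the arm, as the interface text tells. Its arguments: {"type":"object","properties":{"plan":{"type":"string"},"grip_force":{"type":"number"}},"required":["plan"]}

```bash
mkdir -p pics; ls; cat > h.py <<'E'
import numpy as np, cv2
from station import *
def ray(c,p):
    f=240/np.tan(np.radians(c["vertical_fov"])/2); x=(p[0]-c["cx"]); y=(p[1]-c["cy"])
    T=np.array(c["pose"])
    d=np.array([x/f,-y/f,-1.0]); d/=np.linalg.norm(d)
    if c.get("name")=="wrist" or c.get("_w"):
        r=np.hypot(x,y); t=r/f; d=np.array([np.sin(t)*x/r,-np.sin(t)*y/r,-np.cos(t)])
    return T[:3,3],T[:3,:3]@d
def onz(c,p,z):
    o,d=ray(c,p); return o+d*(z-o[2])/d[2]
def proj(c,P):
    T=np.array(c["pose"]);f=240/np.tan(np.radians(c["vertical_fov"])/2)
    q=T[:3,:3].T@(np.array(P)-T[:3,3])
    if c.get("_w"):
        r=np.hypot(q[0],q[1]); t=np.arctan2(r,-q[2]); return np.array([c["cx"]+f*t*q[0]/r,c["cy"]-f*t*q[1]/r])
    return np.array([c["cx"]+f*q[0]/-q[2],c["cy"]-f*q[1]/-q[2]])
def tri(rs):
    A=0;b=0
    for o,d in rs:
        M=np.eye(3)-np.outer(d,d);A=A+M;b=b+M@o
    return np.linalg.solve(A,b)
def cam(n):
    c=camera(n); c=dict(c) if not isinstance(c,dict) else c
    c["_w"]=(n=="wrist"); return c
E
python3 - <<'E'
from h import *
np.set_printoptions(precision=1,suppress=True)
cs={}
for n in ["scene","side","wrist"]:
    c=cam(n);cs[n]=c
    cv2.imwrite(f"pics/{n}0.png",c["color"]); print(n,[k for k in c if k!="color"],c["vertical_fov"],c["cx"],c["cy"],np.array(c["pose"]).tolist())
    for t in ["die_top","rest_bar","shoe_toe","new_shoe","catch_hinge","catch_tab","lever_hinge","lever_grip","lever_punch"]:
        try: print(t,[(np.round(r["point"],1).tolist(),round(r["confidence"],2)) for r in tip_of(t,c)][:3])
        except Exception as e: print(t,e)
print(get_obs())
E
```

```text
pics
scene ['vertical_fov', 'cx', 'cy', 'pose', 'shot', '_w'] 47.31899432050935 316.2036894199126 242.39017722378273 [[0.6029525421642169, 0.6082019347121821, -0.5162738018823604, -76.94943537694778], [-0.7977663527628387, 0.4563149736723868, -0.3941389237335567, -652.043427084804], [-0.004132589646434014, 0.6495129339857116, 0.7603393126020032, 1144.5733082054583], [0.0, 0.0, 0.0, 1.0]]
die_top [([313.8, 303.0], 0.91)]
rest_bar [([294.2, 327.2], 0.97), ([239.0, 224.6], 0.7)]
shoe_toe [([410.4, 361.6], 0.97)]
new_shoe [([325.1, 300.2], 0.57)]
catch_hinge [([337.1, 258.5], 0.7)]
catch_tab [([351.7, 250.8], 0.62)]
lever_hinge [([323.9, 262.7], 0.83)]
lever_grip [([334.8, 201.3], 0.88)]
lever_punch [([328.1, 297.6], 0.71)]
side ['vertical_fov', 'cx', 'cy', 'pose', 'shot', '_w'] 43.10166366554179 318.4701442600231 237.92475816004614 [[0.9853644068750631, -0.14969789269221098, 0.08153236527457548, 701.6492141370982], [0.17029825655954778, 0.8436124842695365, -0.5092312639630052, -968.2021963546415], [0.0074491258905969825, 0.5156631820365815, 0.8567590053307719, 1545.487647503537], [0.0, 
[... 658 characters left out ...]
919], [-0.0011321862433332488, -0.26154022094602497, 0.9651919140677743, 372.4255876678082], [0.0, 0.0, 0.0, 1.0]]
die_top [([220.9, 382.1], 0.66)]
rest_bar [([307.6, 60.5], 0.68)]
shoe_toe [([310.2, 64.4], 0.45)]
new_shoe []
catch_hinge []
catch_tab []
lever_hinge []
lever_grip []
lever_punch [([268.2, 365.9], 0.72)]
{'t': 1.5, 'joint_positions': array([-0.2,  0.5,  1.4,  0. ,  1.2, -0.2]), 'dq': array([ 0., -0.,  0., -0., -0.,  0.]), 'tau': array([  0. , -44.2, -17.8,  -0. ,   0. ,  -0. ]), 'position': array([625. ,   0. , 231.3]), 'ee_rot': array([2.2, 2.2, 0. ]), 'wrist_force': array([0. , 0.6, 0.1]), 'ft_torque': array([-0., -0.,  0.]), 'gripper_force': 0.0, 'width': 0.9960231466101974}
```

View pics/scene0.png

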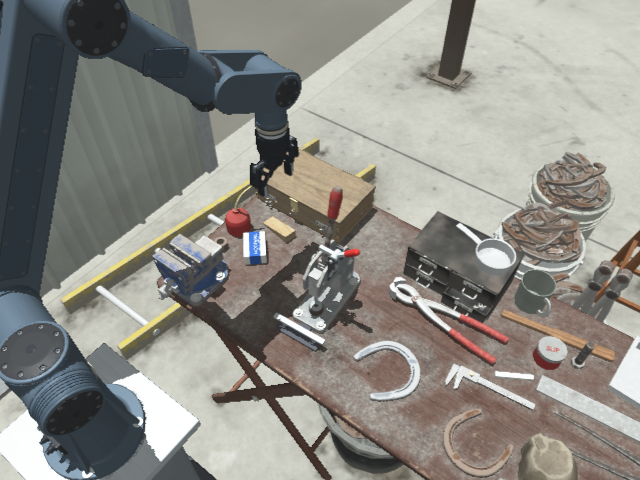

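View pics/side0.png

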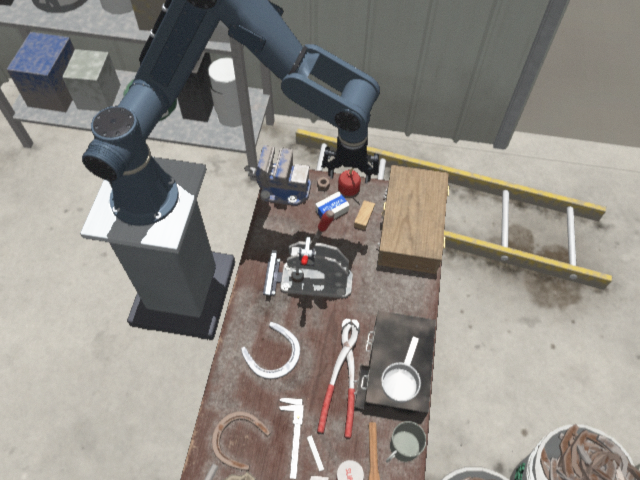

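```bash
python3 - <<'E'
from h import *
np.set_printoptions(precision=1,suppress=True)
cs=[cam("scene"),cam("side")]
P={}
for t in ["die_top","rest_bar","shoe_toe","catch_hinge","catch_tab","lever_hinge","lever_grip","lever_punch"]:
    rs=[ray(c,tip_of(t,c)[0]["point"]) for c in cs if tip_of(t,c)]
    p=tri(rs); P[t]=p
    print(t,p,"gap",[np.linalg.norm(np.cross(p-o,d)) for o,d in rs])
for c in cs:
    for r in regions_of("new_shoe",c)[:3]:
        m=r["mask"]; ys,xs=np.nonzero(m); print(r["confidence"],r["point"],m.sum(),xs.min(),xs.max(),ys.min(),ys.max())
    for t,z in [("die_top",35),("rest_bar",35),("shoe_toe",0)]:
        print(t,onz(c,tip_of(t,c)[0]["point"],z))
    r=regions_of("new_shoe",c)[0]
    cnt=max(cv2.findContours(r["mask"].astype(np.uint8),0,1)[0],key=len)[:,0]
    W=np.array([onz(c,p,10)[:2] for p in cnt]); print("shoe minrect",cv2.minAreaRect(W.astype(np.float32)), W.mean(0))
E
```

```text
die_top [ 514.9 -194.5   31.9] gap [np.float64(4.3970164996331755), np.float64(4.397016499633042)]
rest_bar [ 437.5 -200.7   33.7] gap [np.float64(5.371063715638892), np.float64(5.371063715638937)]
shoe_toe [ 539.3 -456.7    2. ] gap [np.float64(3.0125193007572713), np.float64(3.0125193007575004)]
catch_hinge [ 549.6 -229.   213.1] gap [np.float64(1.4761199716487117), np.float64(1.4761199716488154)]
catch_tab [ 562.5 -261.4  342.2] gap [np.float64(54.14168805610829), np.float64(54.1416880561083)]
lever_hinge [  709.6 -1009.1  1617.5] gap [np.float64(6.425650144480927e-14)]
lever_grip [  708.7 -1018.5  1625. ] gap [np.float64(1.0399370829478655e-13)]
lever_punch [ 580.2 -186.5  -15. ] gap [np.float64(3.849826249862949), np.float64(3.849826249862769)]
0.86 [404.0, 355.9] 1216 354 420 341 400
0.18 [279.4, 227.4] 435 265 295 217 242
die_top [ 514.8 -191.1   35. ]
rest_bar [ 438.7 -195.5   35. ]
shoe_toe [ 541.5 -453.4    0. ]
shoe minrect ((493.05157470703125, -426.3431091308594), (143.68284606933594, 134.29100036621094), 56.811126708984375) [ 496.1 -429.4]
0.91 [287.2, 365.9] 990 241 299 322 378
die_top [ 515. -201.   35.]
rest_bar [ 437.4 -207.3   35. ]
shoe_toe [ 538.5 -459.1    0. ]
shoe minrect ((497.9258728027344, -421.950927734375), (149.06646728515625, 136.02865600585938), 54.96062088012695) [ 502.6 -427.4]
```

The scene shows the press near (320,290) with its catch locked, and the shoe at (390,370), opening toward the robot. In the side picture the press is at (310,270) and the shoe at (272,350). I'll grip the right branch about 65 mm behind the toe, and keep in front of the lever on the way there.

Request:
apply_moves:
  plan: "-0.0525 -0.03 0 0 0 0.09 0.06; -0.0525 -0.03 0 0 0 0.09 0.06; -0.0525 -0.03 0 0 0 0.09 0.06; -0.0525 -0.03 0 0 0 0.09 0.06; 0.005 -0.06 0 0 0 0.09 0.06; 0.005 -0.06 0 0 0 0.09 0.06; 0.005 -0.06 -0.01 0 0 0.09 0.06; 0.01 -0.06 -0.02 0 0 0.09 0.06; 0.01 -0.06 -0.02 0 0 0.09 0.06; 0.005 -0.05 -0.01 0 0 0.09 0.06; 0 0 0 0 0 0 0.06; 0 0 0 0 0 0 0.06"
  grip_force: 100

```text
t: 5.1
position: [454.1, -466.3, 171.9]
ee_rot: [-1.035, -2.965, -0.002]
wrist_force: [0.1, 0.4, 0.2]
width: 0.701
gripper_force: 0.0
```

```bash
cat >> h.py <<'E'
from scipy.spatial.transform import Rotation as R
def tcp():
    o=get_obs(); M=R.from_rotvec(o["ee_rot"]).as_matrix()
    print("t",round(o["t"],2),"pos",np.round(o["position"],1),"x-yaw",round(np.arctan2(M[1,0],M[0,0]),3),"z",np.round(M[:,2],3),"w",round(o["width"],3),"gf",o["gripper_force"],"F",np.round(o["wrist_force"],1)); return o,M
def shoefit(c,z=0,thr=0):
    r=regions_of("new_shoe",c)[0]
    # outer outline model (top face z+10) in toe frame
    cnt=max(cv2.findContours(r["mask"].astype(np.uint8),0,1)[0],key=cv2.contourArea)[:,0]
    W=np.array([onz(c,p,z+10)[:2] for p in cnt]).astype(np.float32)
    return r,W
E
python3 - <<'E'
from h import *
np.set_printoptions(precision=1,suppress=True)
tcp()
c=cam("wrist"); cv2.imwrite("pics/w1.png",c["color"])
for z,t in [(0,"shoe_toe"),(35,"die_top"),(35,"rest_bar")]:
    for r in tip_of(t,c)[:2]: print(t,r["point"],r["confidence"],onz(c,r["point"],z))
r,W=shoefit(c); print(r["confidence"],cv2.minAreaRect(W),cv2.minAreaRect(cv2.convexHull(W)))
cv2.imwrite("pics/w1m.png",np.where(r["mask"][...,None],c["color"]//2+np.array([0,0,120],np.uint8),c["color"]))
s=cam("side")
for t in ["catch_hinge","catch_tab","lever_hinge","lever_grip"]: print(t,tip_of(t,s)[:2])
E
```

```text
t 5.1 pos [ 454.1 -466.3  171.9] x-yaw 2.47 z [-0.  0. -1.] w 0.701 gf 0.0 F [0.1 0.4 0.2]
shoe_toe [383.2, 285.2] 0.81 [ 541.5 -455.9    0. ]
die_top [587.9, 105.1] 0.57 [ 515.7 -202.4   35. ]
rest_bar [549.0, 36.7] 0.93 [ 444.9 -203.    35. ]
0.83 ((493.3291931152344, -423.94537353515625), (142.2720947265625, 134.7433624267578), 55.40458679199219) ((493.3291931152344, -423.94537353515625), (142.2720947265625, 134.7433624267578), 55.40458679199219)
catch_hinge [{'point': [304.6, 252.6], 'confidence': 0.68}]
catch_tab [{'point': [302.9, 259.7], 'confidence': 0.52}]
lever_hinge [{'point': [308.4, 249.5], 'confidence': 0.61}]
lever_grip [{'point': [326.2, 221.1], 'confidence': 0.65}]
```

View pics/w1m.png

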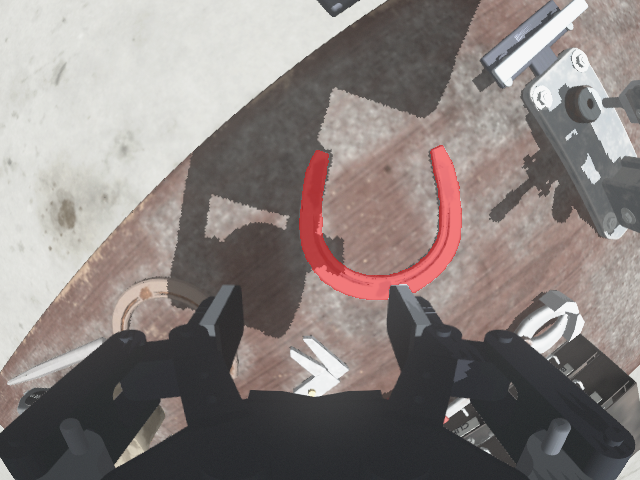

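The mask fits the shoe: toe at (383,285), and the right branch is the left one in this picture, around (312,200). The tool is nearly above the grip point, so I'll descend and grasp.

Request:
apply_moves:
  plan: "-0.0005 -0.002 -0.05 0 0 0.008 0.05; 0 0 -0.05 0 0 0 0.05; 0 0 -0.045 0 0 0 0.05; 0 0 -0.016 0 0 0 0.05; 0 0 -0.008 0 0 0 0.05; 0 0 0 0 0 0 0.05; 0 0 0 0 0 0 0.03; 0 0 0 0 0 0 0.01; 0 0 0 0 0 0 0.005; 0 0 0 0 0 0 0.005; 0 0 0 0 0 0 0.005"
  grip_force: 110

```text
t: 6.98
position: [454.7, -470.2, 5.5]
ee_rot: [1.021, 2.968, -0.003]
wrist_force: [-0.8, 0.8, 5.5]
width: 0.171
gripper_force: 105.5
```

```bash
python3 - <<'E'
from h import *
np.set_printoptions(precision=1,suppress=True)
tcp()
c=cam("wrist"); cv2.imwrite("pics/w2.png",c["color"])
for r in tip_of("shoe_toe",c)[:2]: print(r["point"],r["confidence"],onz(c,r["point"],0))
r,W=shoefit(c); print(r["confidence"],cv2.minAreaRect(W))
E
```

```text
t 6.97 pos [ 454.7 -470.2    5.5] x-yaw 2.479 z [ 0. -0. -1.] w 0.171 gf 105.45002773054875 F [-0.8  0.8  5.5]
0.64 ((448.8729248046875, -462.6096496582031), (23.58979034423828, 106.6403579711914), 50.32490539550781)
```

Request:
apply_moves:
  plan: "0 0 0.01 0 0 0 0.005; 0 0 0.02 0 0 0 0.005; 0 0 0.03 0 0 0 0.005; 0 0 0.03 0 0 0 0.005; 0 0 0 0 0 0 0.005; 0 0 0 0 0 0 0.005"

```text
t: 7.88
position: [453.5, -468.5, 92.9]
ee_rot: [-1.022, -2.97, -0.001]
wrist_force: [-0.6, 0.3, -3.1]
width: 0.172
gripper_force: 105.2
```

```bash
python3 - <<'E'
from h import *
np.set_printoptions(precision=1,suppress=True)
tcp()
ims=[]
for n in ["wrist","side","scene"]:
    c=cam(n); ims.append(c["color"])
    for t in ["shoe_toe"]:
        for r in tip_of(t,c)[:2]: print(n,t,np.array(r["point"]),r["confidence"],onz(c,r["point"],90))
    for z,t in [(35,"die_top"),(35,"rest_bar")]:
        for r in tip_of(t,c)[:1]: print(n,t,np.array(r["point"]),r["confidence"],onz(c,r["point"],z))
cv2.imwrite("pics/g3.png",np.hstack([cv2.resize(ims[0],(400,300)),cv2.resize(ims[2][200:440,250:570],(400,300))]))
E
```

```text
t 7.88 pos [ 453.5 -468.5   92.9] x-yaw 2.479 z [-0.  0. -1.] w 0.172 gf 105.24463962181471 F [-0.6  0.3 -3.1]
wrist rest_bar [609.2  15.7] 0.56 [ 442.4 -204.1   35. ]
side shoe_toe [283.1 357.7] 0.78 [ 535.6 -462.6   90. ]
side die_top [294.7 275.9] 0.76 [ 513.6 -204.1   35. ]
side rest_bar [269.5 271.6] 0.75 [ 441.4 -203.1   35. ]
scene die_top [315.8 304.4] 0.97 [ 517.8 -195.5   35. ]
scene rest_bar [298. 326.] 0.78 [ 443.9 -198.8   35. ]
```

View pics/g3.png

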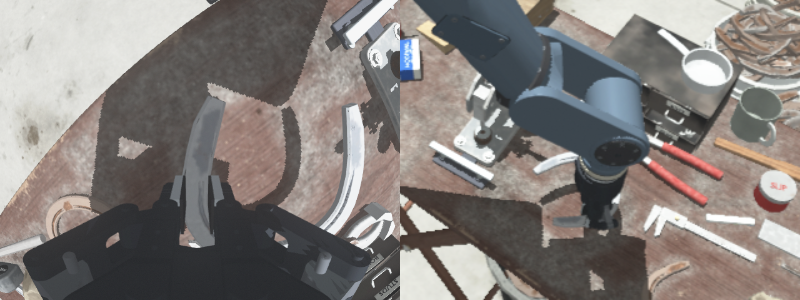

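The shoe is held by its right branch, with the heels at (215,100) and (355,108) in the left half. I'll carry it in front of the press and line it up there.

Request:
apply_moves:
  plan: "-0.016 0.0335 0.005 0 0 0.108 0.005; -0.016 0.0335 0.005 0 0 0.108 0.005; -0.016 0.0335 0.005 0 0 0.108 0.005; -0.016 0.0335 0.005 0 0 0.108 0.005; -0.016 0.0335 0.005 0 0 0.108 0.005; -0.016 0.0335 0.005 0 0 0.108 0.005; 0 0 0 0 0 0 0.005; 0 0 0 0 0 0 0.005; 0 0 0 0 0 0 0.005"

```text
t: 9.6
position: [359.0, -269.7, 123.5]
ee_rot: [0.024, 3.14, -0.003]
wrist_force: [0.4, -0.5, -2.0]
width: 0.164
gripper_force: 105.2
```

```bash
cat >> h.py <<'E'
def bar(c):
    pass
E
python3 - <<'E'
from h import *
np.set_printoptions(precision=1,suppress=True)
o,M=tcp()
for n in ["wrist","side","scene"]:
    c=cam(n); np.save(f"{n}4.npy",{k:c[k] for k in c},allow_pickle=True)
    cv2.imwrite(f"pics/{n}4.png",c["color"])
    for z,t in [(120,"shoe_toe"),(35,"die_top"),(35,"rest_bar")]:
        for r in tip_of(t,c)[:2]: print(n,t,np.array(r["point"]),round(r["confidence"],2),onz(c,r["point"],z))
    for r in regions_of("new_shoe",c)[:1]:
        np.save(f"m{n}4.npy",r["mask"]); print(n,"mask",r["confidence"],r["mask"].sum(),r["point"])
E
```

```text
t 9.6 pos [ 359.  -269.7  123.5] x-yaw 3.126 z [ 0. -0. -1.] w 0.164 gf 105.19706325203884 F [ 0.4 -0.5 -2. ]
wrist mask 0.88 15316 [340.8, 272.2]
side shoe_toe [260.2 258.6] 0.96 [ 423.2 -212.   120. ]
side die_top [294.9 274.9] 0.78 [ 513.5 -200.9   35. ]
side mask 0.82 677 [257.3, 263.1]
scene die_top [314.  303.3] 0.92 [ 517.8 -190.1   35. ]
scene mask 0.82 605 [256.1, 324.8]
```

View pics/wrist4.png

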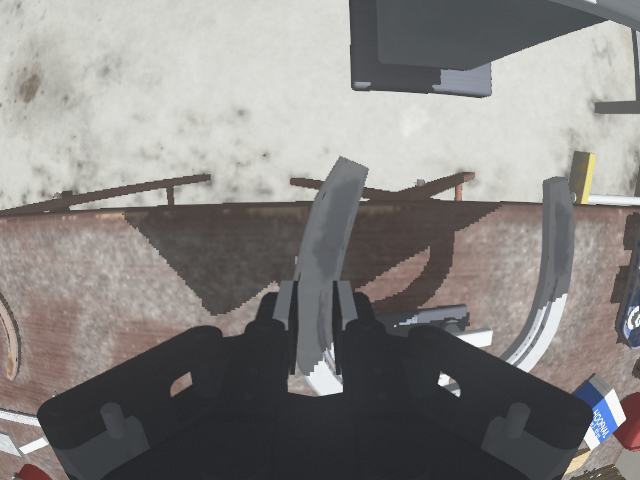

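```bash
cat > fit.py <<'E'
from h import *
from scipy.optimize import minimize
def template():
    c4=np.load("wrist4.npy",allow_pickle=True).item()
    def H(p,r): T=np.eye(4);T[:3,3]=p;T[:3,:3]=R.from_rotvec(r).as_matrix();return T
    X=np.linalg.inv(H([359,-269.7,123.5],[.024,3.14,-.003]))@np.array(c4["pose"])
    c=dict(c4); c["pose"]=H([454.1,-466.3,171.9],[-1.035,-2.965,-.002])@X
    m=(np.abs(cv2.imread("pics/w1m.png").astype(int)-cv2.imread("pics/w1.png")).sum(2)>0).astype(np.uint8)
    cnt=max(cv2.findContours(m,0,1)[0],key=cv2.contourArea)[:,0]
    W=np.array([onz(c,p,10)[:2] for p in cnt])
    a=-.604; u=np.array([np.cos(a),np.sin(a)]); v=np.array([-u[1],u[0]])
    d=W-[541,-456]; S=np.c_[d@u,d@v]
    S[:,0]+=11-S[:,0].max(); S[:,1]-=(S[:,1].max()+S[:,1].min())/2
    return S
def sil(c,S,p):
    m=np.zeros((480,640),np.uint8); Rm=R.from_euler("zyx",p[5:2:-1]).as_matrix()
    for z in (0,5,10):
        P=np.c_[S,np.full(len(S),z)]@Rm.T+p[:3]
        q=np.array([proj(c,x) for x in P]); cv2.fillPoly(m,[np.round(q*16).astype(np.int32)],1,shift=4)
    return m
def fitpose(views,S,p0,free,anchor=None,scale=(6,6,6,.08,.08,.06)):
    # anchor: prior (p0) weights
    free=np.array(free); sc=np.array(scale)
    pre=[]
    for c,m in views:
        dark=cv2.erode((c["color"].max(2)<70).astype(np.uint8),np.ones((3,3)))*(c["_w"])
        pre.append((c,m.astype(np.uint8),dark))
    def cost(x):
        p=np.array(p0,float); p[free]+=x*sc[free]; t=0
        for c,m,dk in pre:
            s=sil(c,S,p); t+=((s!=m)&(dk==0)).sum()/m.sum()
        return t+0.005*(x**2).sum()
    n=len(free); sx=np.vstack([np.zeros(n),np.eye(n)*.7])
    r=minimize(cost,np.zeros(n),method="Nelder-Mead",options=dict(initial_simplex=sx,maxfev=400,xatol=.01,fatol=1e-4))
    r=minimize(cost,r.x,method="Nelder-Mead",options=dict(initial_simplex=r.x+np.vstack([np.zeros(n),-np.eye(n)*.4]),maxfev=300,xatol=.01,fatol=1e-4))
    p=np.array(p0,float); p[free]+=r.x*sc[free]; return p,r.fun,cost(r.x*0)
E
python3 - <<'E'
from fit import *
np.set_printoptions(precision=3,suppress=True)
S=template(); np.save("S.npy",S); print("tmpl",S.min(0),S.max(0))
rb=S[(S[:,1]<-30)&(np.abs(S[:,0]+65)<3)];print("right branch y at -65:",rb[:,1].min(),rb[:,1].max())
vs={n:(np.load(f"{n}4.npy",allow_pickle=True).item(),np.load(f"m{n}4.npy")) for n in ["wrist","side","scene"]}
p0=[424,-212,120,0,0,.04]
for k in (["wrist"],["side","scene"],["wrist","side","scene"]):
    p,f,f0=fitpose([vs[n] for n in k],S,p0,[0,1,2,3,4,5]); print(k,p,f,f0)
n="wrist"; c,m=vs[n]; s=sil(c,S,p)
print("shape rms?", (s!=m).sum())
E
```

```text
tmpl [-123.793  -71.164] [11.    71.164]
right branch y at -65: -70.89467002009442 -51.30348047070593
['wrist'] [ 425.485 -211.728  115.225   -0.031   -0.039   -0.05 ] 0.20168461202283167 0.664272656045965
['side', 'scene'] [ 425.911 -207.752  109.093   -0.039   -0.003   -0.06 ] 2.1647568915067126 2.955193671643249
['wrist', 'side', 'scene'] [ 425.458 -210.82   112.832   -0.049    0.024   -0.046] 2.4420953522136366 3.6194663276892136
shape rms? 12168
```

```bash
python3 - <<'E'
from fit import *
S=np.load("S.npy")
c=np.load("wrist4.npy",allow_pickle=True).item(); m=np.load("mwrist4.npy")
def draw(im,p,col):
    s=sil(c,S,np.array(p)); cn=cv2.findContours(s,1,1)[0]; cv2.drawContours(im,cn,-1,col,1)
im=c["color"].copy()
draw(im,[425.5,-211.7,115.2,-.031,-.039,-.05],(0,255,0))
for y in (-.05,0,.045):
  p,f,f0=fitpose([(c,m)],S,[424,-212,118,-.02,0,y],[0,1,2,3,4]); print(y,p.round(3),f)
draw(im,p,(0,0,255))
cv2.drawContours(im,cv2.findContours(m.astype(np.uint8),1,1)[0],-1,(255,0,255),1)
cv2.imwrite("pics/ov4.png",cv2.resize(im[130:430,240:640],(800,600)))
E
```

```text
-0.05 [ 4.25401e+02 -2.11883e+02  1.13501e+02 -4.90000e-02 -2.30000e-02
 -5.00000e-02] 0.18596452036436978
0 [ 4.26627e+02 -2.08536e+02  1.13896e+02 -5.10000e-02 -2.00000e-03
  0.00000e+00] 0.2251550263125729
0.045 [ 4.26431e+02 -2.05431e+02  1.13894e+02 -7.50000e-02  7.00000e-03
  4.50000e-02] 0.2680788571410182
```

View pics/ov4.png

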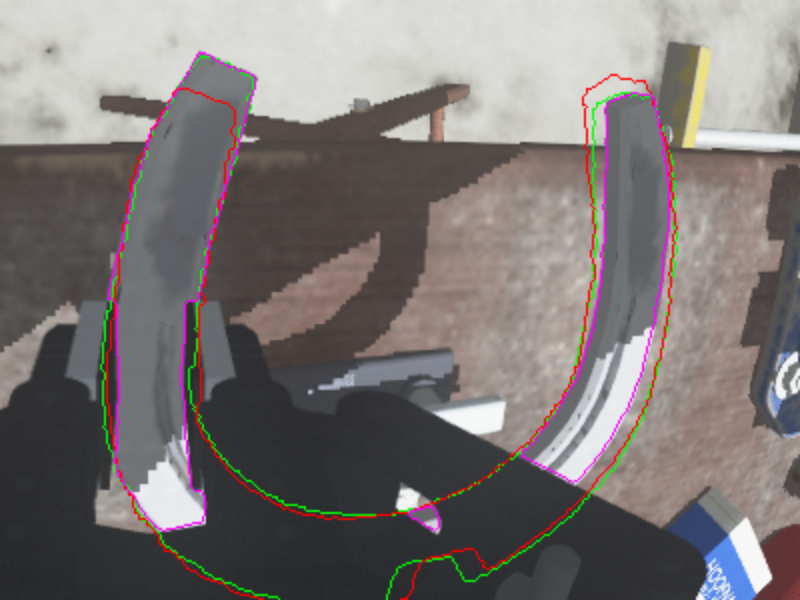

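```bash
python3 - <<'E'
from fit import *
np.set_printoptions(precision=3,suppress=True)
S=np.load("S.npy"); k=4
m=np.zeros((700,700),np.uint8); cv2.fillPoly(m,[np.round((S+[150,87.5])*k).astype(np.int32)[:,::-1]],1)
m|=m[:,::-1]
m=cv2.morphologyEx(m,cv2.MORPH_CLOSE,np.ones((9,9)))
for e in (3,5):
    q=cv2.erode(m,cv2.getStructuringElement(2,(2*e+1,)*2))
    cn=max(cv2.findContours(q,0,1)[0],key=cv2.contourArea)[::6,0][:,::-1]/k-[150,87.5]
    cn[:,0]+=11-cn[:,0].max()-0.3
    np.save(f"S{e}.npy",cn)
    row=np.nonzero(q[int((150-65)*k)])[0]/k-87.5; print(e,cn.min(0),cn.max(0),"branch",row[row<0].min(),row[row<0].max())
    row=np.nonzero(q[int((150-105)*k)])[0]/k-87.5; print("  at -105",row[row<0].min(),row[row<0].max(), "toe web", np.nonzero(q[:,350])[0].min()/k-150)
    c=np.load("wrist4.npy",allow_pickle=True).item(); mm=np.load("mwrist4.npy")
    for y in (-.08,-.03): print(fitpose([(c,mm)],cn,[425,-211,117,-.03,-.02,y],range(6)))
E
```

```text
3 [-122.55  -70.75] [10.7  70.25] branch -70.25 -51.0
  at -105 -62.75 -45.75 toe web -12.0
(array([ 424.994, -210.98 ,  113.327,   -0.025,   -0.019,   -0.041]), np.float64(0.1725107381068607), np.float64(0.45547140245494905))
(array([ 424.717, -211.083,  113.73 ,   -0.034,   -0.019,   -0.043]), np.float64(0.16934876649646677), np.float64(0.22003133977539827))
5 [-121.55  -70.  ] [10.7  69.75] branch -69.75 -51.5
  at -105 -62.25 -46.25 toe web -11.5
(array([ 423.408, -211.273,  114.417,   -0.052,   -0.007,   -0.042]), np.float64(0.14893624876785339), np.float64(0.4522068425176286))
(array([ 423.25 , -211.912,  115.173,   -0.066,   -0.015,   -0.049]), np.float64(0.14214849516525307), np.float64(0.21049882475842258))
```

```bash
python3 - <<'E'
from fit import *
np.set_printoptions(precision=3,suppress=True)
c4=np.load("wrist4.npy",allow_pickle=True).item()
def H(p,r): T=np.eye(4);T[:3,3]=p;T[:3,:3]=R.from_rotvec(r).as_matrix();return T
X=np.linalg.inv(H([359,-269.7,123.5],[.024,3.14,-.003]))@np.array(c4["pose"]); np.save("X.npy",X)
c=dict(c4); c["pose"]=H([454.1,-466.3,171.9],[-1.035,-2.965,-.002])@X
im=cv2.imread("pics/w1.png")
def bars(c,im,box):
    x0,x1,y0,y1=box
    b=np.zeros((480,640),np.uint8); b[y0:y1,x0:x1]=(im[y0:y1,x0:x1].min(2)>200)
    n,l,st,ce=cv2.connectedComponentsWithStats(b)
    for i in np.argsort(-st[1:,4])[:3]+1:
        ys,xs=np.nonzero(l==i)
        W=np.array([onz(c,(x,y),35)[:2] for x,y in zip(xs,ys)],np.float32)
        print(st[i],cv2.minAreaRect(W)); 
        d=W-W.mean(0); u,s,v=np.linalg.svd(d,full_matrices=False); print("  long axis",v[0],"yaw",np.arctan2(-v[0][0]*np.sign(v[0][1]),abs(v[0][1])))
bars(c,im,(470,600,0,95))
for n,box in (("scene",(265,335,300,360)),("side",(255,290,240,305))):
    cc=np.load(f"{n}4.npy",allow_pickle=True).item(); print(n); bars(cc,cv2.imread(f"pics/{n}0.png"),box)
E
```

```text
[ 495    0   93   86 1811] ((444.7218017578125, -202.59854125976562), (18.244609832763672, 138.48316955566406), 4.101803779602051)
  long axis [ 0.072 -0.997] yaw 0.07179397
[ 530   48   70   47 1732] ((477.521240234375, -206.75430297851562), (85.99134826660156, 42.57917022705078), 60.92902374267578)
  long axis [-0.293 -0.956] yaw -0.29734215
[515  36   3   3   4] ((429.5214538574219, -234.3992462158203), (1.1851160526275635, 1.6774369478225708), 7.522233009338379)
  long axis [0.035 0.999] yaw -0.03546778
scene
[277 315  48  29 265] ((441.78070068359375, -207.20152282714844), (13.151663780212402, 128.77940368652344), 4.1705546379089355)
  long axis [ 0.07  -0.998] yaw 0.070438944
[293 305  33  25 246] ((475.19598388671875, -207.18862915039062), (83.79513549804688, 38.846797943115234), 82.45832061767578)
  long axis [-0.023 -1.   ] yaw -0.02330559
[310 300   5   7  18] ((514.8202514648438, -186.446044921875), (18.031286239624023, 7.892251014709473), 14.796317100524902)
  long axis [-0.977 -0.215] yaw -1.3545854
side
[265 253  11  41 187] ((444.2925720214844, -205.758056640625), (12.784382820129395, 127.89293670654297), 4.246970176696777)
  long axis [ 0.07  -0.998] yaw 0.07005123
[281 263   9  27 138] ((486.971435546875, -208.6985626220703), (22.150941848754883, 81.81358337402344), 11.2374906539917)
  long axis [ 0.141 -0.99 ] yaw 0.14126326
[272 291   3   3   7] ((464.28131103515625, -263.4745178222656), (5.4976067543029785, 6.1947832107543945), 11.96558952331543)
  long axis [ 0.283 -0.959] yaw 0.2868249
```

Bar fits from three views agree: press yaw 0.071, die at about (517,-198). The fit overlay shows the shoe drooping to its left by about 0.05 rad and yawed about -0.045. I'll correct both and re-fit.

Request:
apply_moves:
  plan: "0 0 0 0.05 0 0.116 0.005; 0 0 0 0 0 0 0.005; 0 0 0 0 0 0 0.005; 0 0 0 0 0 0 0.005"

```text
t: 10.85
position: [357.8, -267.7, 123.2]
ee_rot: [0.158, -3.136, -0.079]
wrist_force: [0.1, -0.5, -2.7]
width: 0.163
gripper_force: 105.4
```

```bash
cat > ff.py <<'E'
from fit import *
np.set_printoptions(precision=3,suppress=True)
o,M=tcp(); c=cam("wrist"); r=regions_of("new_shoe",c)[0]; m=r["mask"]
cv2.imwrite("pics/last.png",c["color"])
P=o["position"]; a=.071; d=np.array([62*np.cos(a)-60*np.sin(a),60*np.cos(a)+62*np.sin(a)])
for s in ("S3","S5"):
    S=np.load(s+".npy")
    for rr in (0,-.04): print(s,fitpose([(c,m)],S,[P[0]+d[0],P[1]+d[1],P[2]-6.5,rr,0,a],range(6))[:2])
s=cam("side"); print([onz(s,q["point"],P[2]-6.5) for q in tip_of("shoe_toe",s)[:1]])
E
python3 ff.py
```

```text
t 10.85 pos [ 357.8 -267.7  123.2] x-yaw -3.041 z [-0.003  0.05  -0.999] w 0.163 gf 105.36335380207213 F [ 0.1 -0.5 -2.7]
S3 (array([ 416.27 , -202.395,  116.08 ,    0.011,   -0.017,    0.061]), np.float64(0.15538421688063395))
S3 (array([ 416.19 , -202.467,  114.524,   -0.006,    0.001,    0.062]), np.float64(0.1577471862606652))
S5 (array([ 415.344, -203.056,  117.108,   -0.009,   -0.009,    0.06 ]), np.float64(0.13137498674987344))
S5 (array([ 414.91 , -202.841,  116.562,   -0.024,    0.002,    0.066]), np.float64(0.13219943590272168))
[array([ 416.142, -209.822,  116.74 ])]
```

Request:
apply_moves:
  plan: "0 0 -0.026 0 0 0.009 0.005; 0 0 -0.026 0 0 0 0.005; 0 0 -0.024 0 0 0 0.005; 0 0 0 0 0 0 0.005; 0.018 0.001 0 0 0 0 0.005; 0.018 0.001 0 0 0 0 0.005; 0.018 0.001 0 0 0 0 0.005; 0.018 0.001 0 0 0 0 0.005; 0.018 0.0005 0 0 0 0 0.005; 0.0 0 0 0 0 0 0.005; 0 0 0 0 0 0 0.005"

```text
t: 12.42
position: [447.5, -262.9, 47.1]
ee_rot: [0.174, -3.134, -0.08]
wrist_force: [0.1, -0.5, -2.7]
width: 0.163
gripper_force: 105.6
```

```bash
python3 ff.py; python3 - <<'E'
from h import *
ims=[]
for n in ("side","scene"):
    c=cam(n); p=proj(c,[480,-200,40]).astype(int); 
    im=c["color"][p[1]-50:p[1]+50,p[0]-66:p[0]+67]; ims.append(cv2.resize(im,(400,300),interpolation=cv2.INTER_CUBIC))
    for t in ("die_top","rest_bar","shoe_toe"):
        print(n,t,[(q["confidence"],onz(c,q["point"],40)) for q in tip_of(t,c)[:1]])
cv2.imwrite("pics/in6.png",np.hstack(ims))
E
```

```text
t 12.43 pos [ 447.5 -262.9   47.1] x-yaw -3.031 z [-0.005  0.051 -0.999] w 0.163 gf 105.62274868369059 F [ 0.1 -0.5 -2.7]
S3 (array([ 505.272, -197.742,   40.304,    0.013,   -0.019,    0.064]), np.float64(0.14174542761558664))
S3 (array([ 505.031, -197.746,   40.201,    0.011,   -0.018,    0.064]), np.float64(0.14258429241000348))
S5 (array([ 503.839, -197.443,   40.332,   -0.02 ,    0.006,    0.077]), np.float64(0.12080367171149199))
S5 (array([ 504.006, -198.021,   40.381,   -0.022,    0.002,    0.069]), np.float64(0.11754833270239734))
[array([ 512.806, -203.711,   40.637])]
side die_top [(0.95, array([ 523.64845358, -205.59691532,   40.        ]))]
side rest_bar [(0.91, array([ 446.57967969, -207.09596792,   40.        ]))]
side shoe_toe [(0.93, array([ 497.95847197, -197.68785375,   40.        ]))]
scene die_top []
scene rest_bar [(0.95, array([ 440.44041697, -201.17634644,   40.        ]))]
scene shoe_toe [(0.23, array([598.60730479, 117.60155052,  40.        ]))]
```

View pics/in6.png

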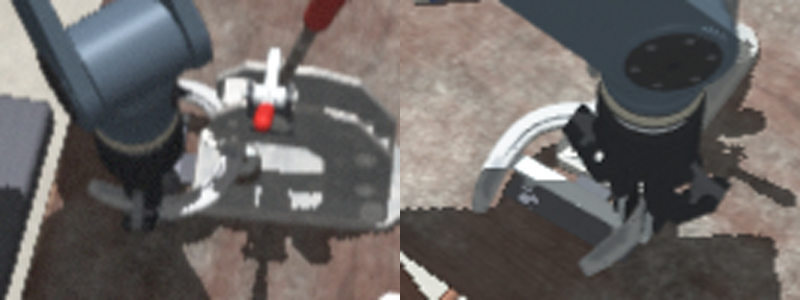

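The side view (left) shows the toe just short of the die under the head. The last 12.5 mm forward, then lower it.

Request:
apply_moves:
  plan: "0.0065 0.0005 0 0 0 0 0.005; 0.006 0 0 0 0 0 0.005; 0 0 0 0 0 0 0.005; 0 0 -0.002 0 0 0 0.005; 0 0 -0.002 0 0 0 0.005; 0 0 -0.0015 0 0 0 0.005; 0 0 0 0 0 0 0.005; 0 0 0 0 0 0 0.005"

```text
t: 14.02
position: [460.3, -263.0, 41.8]
ee_rot: [0.173, -3.135, -0.079]
wrist_force: [-0.3, -0.2, -1.0]
width: 0.166
gripper_force: 106.0
```

```bash
python3 ff.py; python3 - <<'E'
from h import *
c=cam("side"); b=cam("scene")
for n,c in (("side",c),("scene",b)):
  for t in ("die_top","rest_bar","shoe_toe"):
    print(n,t,[(q["confidence"],onz(c,q["point"],37)) for q in tip_of(t,c)[:1]])
E
```

```text
t 14.03 pos [ 460.3 -263.    41.8] x-yaw -3.031 z [-0.004  0.05  -0.999] w 0.166 gf 106.04436314391933 F [-0.3 -0.2 -1. ]
S3 (array([ 518.449, -197.837,   34.711,    0.018,   -0.017,    0.064]), np.float64(0.14859317117065873))
S3 (array([ 518.087, -197.806,   35.658,    0.014,   -0.027,    0.064]), np.float64(0.15155767836542455))
S5 (array([ 517.096, -198.348,   35.079,   -0.004,    0.001,    0.064]), np.float64(0.12526809832782934))
S5 (array([ 516.833, -198.004,   36.012,   -0.012,   -0.005,    0.069]), np.float64(0.1256655294885893))
[array([ 516.65 , -191.876,   35.323])]
side die_top [(0.94, array([ 514.27551985, -201.52308636,   37.        ]))]
side rest_bar [(0.78, array([ 440.71811466, -203.31359522,   37.        ]))]
side shoe_toe [(0.96, array([ 518.39647339, -196.31481515,   37.        ]))]
scene die_top [(0.86, array([ 514.37899802, -189.32639496,   37.        ]))]
scene rest_bar []
scene shoe_toe []
```

Request:
apply_moves:
  plan: "0 0 -0.001 0 0 0 0.005; 0 0 0 0 0 0 0.005; 0 0 0 0 0 0 0.02; 0 0 0 0 0 0 0.028; 0 0 0 0 0 0 0.036; 0 0 0 0 0 0 0.04; 0 0 0 0 0 0 0.04; 0 0 0.01 0 0 0 0.04; 0 0 0.02 0 0 0 0.04; 0 0 0.02 0 0 0 0.04; -0.03 -0.03 0.02 -0.05 0 0 0.04"

```text
t: 16.0
position: [431.7, -293.3, 112.1]
ee_rot: [0.177, -3.135, 0.004]
wrist_force: [-0.9, -1.2, -0.5]
width: 0.468
gripper_force: 0.0
```

Request:
apply_moves:
  plan: "-0.04 -0.02 0.05 0 0 0 0.04; -0.04 -0.02 0.05 0 0 0 0.03; 0 0 0.05 0 0 0 0.02; 0 0 0.05 0 0 0 0.01; 0 0 0.02 0 0 0 0; 0 0 0 0 0 0 0"

```text
t: 16.75
position: [356.3, -331.0, 326.2]
ee_rot: [0.173, -3.136, 0.007]
wrist_force: [0.1, 0.0, -0.6]
width: -0.0
gripper_force: 0.0
```

```bash
python3 - <<'E'
from fit import *
np.set_printoptions(precision=3,suppress=True)
o,M=tcp(); X=np.load("X.npy")
c=cam("wrist"); r=regions_of("new_shoe",c)[0]; m=r["mask"]; print("conf",r["confidence"],m.sum())
im=c["color"].copy()
for s in ("S3","S5"):
    S=np.load(s+".npy")
    # free x,y,yaw, on z=35
    p,f,_=fitpose([(c,m)],S,[517,-198,35,0,0,.066],[0,1,5]); print(s,p,f)
cv2.drawContours(im,cv2.findContours(sil(c,S,p),1,1)[0],-1,(0,255,0),1)
for t in ("die_top","rest_bar","shoe_toe"): print(t,[(q["confidence"],q["point"],onz(c,q["point"],35)) for q in tip_of(t,c)[:1]])
for n in ("side","scene"):
    d=cam(n)
    for t in ("die_top","rest_bar","shoe_toe"): print(n,t,[(q["confidence"],onz(d,q["point"],35)) for q in tip_of(t,d)[:1]])
    r=regions_of("new_shoe",d)[0]; 
    if n=="side":
        p,f,_=fitpose([(d,r["mask"])],np.load("S3.npy"),[517,-198,35,0,0,.066],[0,1,5]); print(p,f)
cv2.imwrite("pics/w7.png",im)
E
```

```text
t 16.75 pos [ 356.3 -331.   326.2] x-yaw -3.032 z [-0.    -0.004 -1.   ] w -0.0 gf 0.0 F [ 0.1  0.  -0.6]Traceback (most recent call last):
  File "<stdin>", line 4, in <module>
IndexError: list index out of range
```

```bash
cat > chk.py <<'E'
from fit import *
np.set_printoptions(precision=3,suppress=True)
tcp(); out=[]
for n in ("wrist","side","scene"):
    d=cam(n); im=d["color"].copy()
    for t in ("die_top","rest_bar","shoe_toe"): print(n,t,[(q["confidence"],np.array(q["point"]),onz(d,q["point"],35)) for q in tip_of(t,d)[:1]])
    rr=regions_of("new_shoe",d)
    if rr:
        p,f,_=fitpose([(d,rr[0]["mask"])],np.load("S3.npy"),[517,-198,35,0,0,.066],[0,1,5]); print("fit",p,f)
        cv2.drawContours(im,cv2.findContours(sil(d,np.load("S3.npy"),p),1,1)[0],-1,(0,255,0),1)
    if n=="wrist": im=cv2.resize(im,(400,300))
    else:
        q=proj(d,[490,-200,40]).astype(int); im=cv2.resize(im[q[1]-50:q[1]+50,q[0]-66:q[0]+67],(400,300),interpolation=2)
    out.append(im)
cv2.imwrite("pics/chk.png",np.vstack([np.hstack(out[:2]),np.hstack([out[2],out[2]*0])]))
E
python3 chk.py
```

```text
t 16.85 pos [ 355.5 -329.6  323.4] x-yaw -3.031 z [-0.004  0.001 -1.   ] w 0.0 gf 0.0 F [-0.3 -0.2 -0.3]
wrist die_top [(0.93, array([397.1, 328.3]), array([ 514.248, -200.814,   35.   ]))]
wrist rest_bar [(0.74, array([407.4, 277.1]), array([ 440.63, -201.49,   35.  ]))]
wrist shoe_toe []
fit [ 519.831 -197.713   35.       0.       0.       0.063] 0.25314338335377584
side die_top [(0.7, array([296.2, 272.2]), array([ 515.506, -191.905,   35.   ]))]
side rest_bar [(0.85, array([268.4, 270. ]), array([ 437.287, -198.654,   35.   ]))]
side shoe_toe [(0.72, array([295. , 273.2]), array([ 512.793, -195.598,   35.   ]))]
fit [ 523.252 -195.654   35.       0.       0.       0.039] 0.49034924512072686
scene die_top [(0.92, array([315.3, 303.2]), array([ 519.885, -192.452,   35.   ]))]
scene rest_bar [(0.57, array([296.2, 327.4]), array([ 438.374, -197.823,   35.   ]))]
scene shoe_toe [(0.78, array([314.7, 302.2]), array([ 521.34 , -189.515,   35.   ]))]
fit [ 517.933 -196.622   35.       0.       0.       0.065] 0.5800610362383468
```

View pics/chk.png

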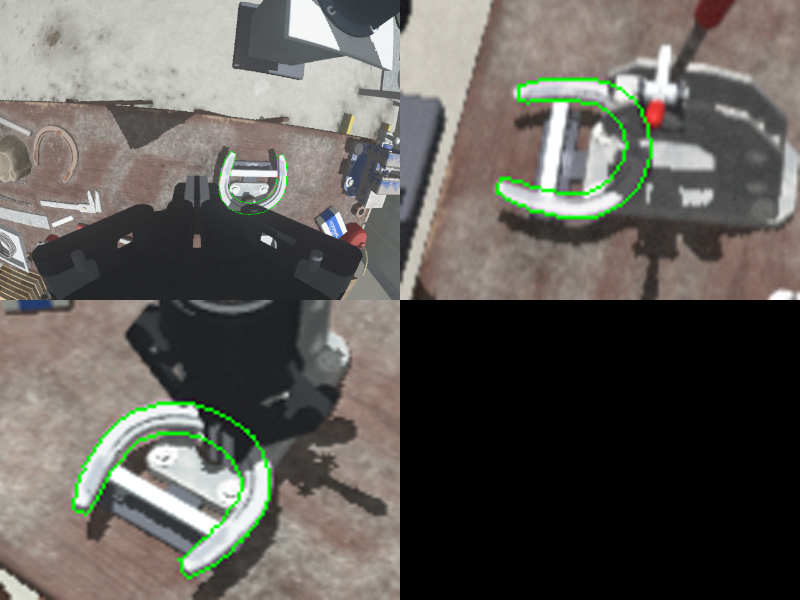

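The shoe lies flat, straight on die and bar, and the toe matches the die within about 2 mm (relative offsets averaged over side and scene). Next is the catch.

Request:
apply_moves:
  plan: "0.05 0.013 0 0 0 0 0; 0.05 0.013 0 0 0 0 0; 0.05 0.013 0 0 0 0 0; 0.048 0.013 0 0 0 -0.04 0; 0 0 -0.025 0 0 0 0; 0 0 -0.02 0 0 0 0; 0 0 -0.015 0 0 0 0; 0 0 -0.015 0 0 0 0; 0 0 -0.015 0 0 0 0; 0 0 -0.015 0 0 0 0; 0 0 -0.01 0 0 0 0; 0 0 0 0 0 0 0"

```text
t: 19.1
position: [553.3, -277.7, 207.7]
ee_rot: [0.11, -3.134, -0.003]
wrist_force: [-0.2, 0.4, 0.7]
width: -0.005
gripper_force: 0.0
```

```bash
python3 -c "
from h import *
tcp()"
```

```text
t 19.1 pos [ 553.3 -277.7  207.7] x-yaw -3.072 z [-0.006  0.002 -1.   ] w -0.005 gf 0.0 F [-0.2  0.4  0.7]
```

Request:
apply_moves:
  plan: "0 0 -0.006 0 0 0 0; 0 0 -0.004 0 0 0 0; 0 0 -0.003 0 0 0 0; 0 0 -0.002 0 0 0 0; 0 0 0 0 0 0 0"

```text
t: 19.73
position: [553.9, -278.4, 193.8]
ee_rot: [0.11, -3.136, -0.0]
wrist_force: [-0.2, -0.2, 0.6]
width: 0.005
gripper_force: 0.1
```

Request:
apply_moves:
  plan: "0 0 -0.003 0 0 0 0; 0 0 -0.003 0 0 0 0; 0 0 -0.003 0 0 0 0; 0 0 0 0 0 0 0"

```text
t: 20.23
position: [554.4, -279.3, 185.3]
ee_rot: [0.11, -3.137, 0.003]
wrist_force: [-1.1, -2.1, 2.2]
width: 0.001
gripper_force: 0.8
```

```bash
python3 - <<'E'
from h import *
tcp(); ims=[]
for n in ("side","scene"):
    d=cam(n); print(n,[(q["point"],q["confidence"]) for q in tip_of("catch_tab",d)[:2]])
    q=proj(d,[550,-230,215]).astype(int); ims.append(cv2.resize(d["color"][q[1]-50:q[1]+50,q[0]-66:q[0]+67],(400,300),interpolation=2))
cv2.imwrite("pics/cat.png",np.hstack(ims))
E
```

```text
t 20.23 pos [ 554.4 -279.3  185.3] x-yaw -3.072 z [-0.002 -0.002 -1.   ] w 0.001 gf 0.7836831361055374 F [-1.1 -2.1  2.2]
side []
scene [([351.8, 270.0], 0.76), ([315.8, 303.2], 0.28)]
```

View pics/cat.png

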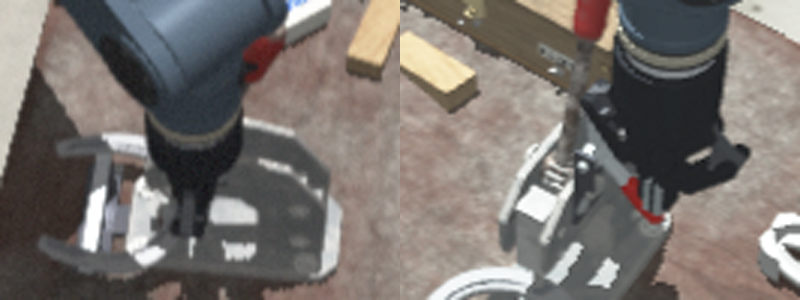

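The scene crop shows the catch arm pointing down and out, with its red tab at (645,205), under the fingers. The reaction force is square to the arm. I'll press a little more, then lift and go over the lever.

Request:
apply_moves:
  plan: "0 0 -0.003 0 0 0 0; 0 0 -0.002 0 0 0 0; 0 0 0 0 0 0 0; 0 0 0.05 0 0 0 0; 0 0 0.06 0 0 0 0; 0 0 0.06 0 0 0 0.03; 0 0 0.05 0 0 0 0.06; 0.012 0.029 0.005 0 0 0 0.06; 0.013 0.029 0 0 0 0 0.06; 0.013 0.029 0 0 0 0 0.06; 0 0 0 0 0 0 0.06"
  grip_force: 60

```text
t: 21.8
position: [591.9, -188.4, 403.8]
ee_rot: [0.116, -3.134, -0.004]
wrist_force: [-0.5, -1.0, -0.3]
width: 0.703
gripper_force: 0.0
```

```bash
python3 - <<'E'
from h import *
np.set_printoptions(precision=1,suppress=True)
tcp(); rs=[]; tb=[]
for n in ("side","scene","wrist"):
    d=cam(n)
    for t in ("lever_grip","catch_tab"):
        q=tip_of(t,d)[:1]; print(n,t,[(np.array(x["point"]),x["confidence"]) for x in q])
        if q: (rs if t=="lever_grip" else tb).append(ray(d,q[0]["point"]))
    for nm,P in (("grip",[592.3,-192.6,323]),("tab",[553.2,-269.9,178])): print("  expected",nm,proj(d,P))
for r in (rs,tb):
    if len(r)>1: print(tri(r))
E
```

```text
t 21.8 pos [ 591.9 -188.4  403.8] x-yaw -3.068 z [-0.  0. -1.] w 0.703 gf 0.0 F [-0.5 -1.  -0.3]
side lever_grip [(array([303.1, 273.6]), 0.7)]
side catch_tab [(array([317.5, 280.9]), 0.67)]
  expected grip [324.8 221.1]
  expected tab [303.6 275. ]
scene lever_grip [(array([334.2, 199.3]), 0.97)]
scene catch_tab [(array([349. , 273.3]), 0.6)]
  expected grip [335.4 202.9]
  expected tab [352.  274.1]
wrist lever_grip [(array([317.4, 248.7]), 0.56)]
wrist catch_tab [(array([243.2, 167.5]), 0.68)]
  expected grip [313.  250.5]
  expected tab [239.1 165.8]
[ 584.7 -227.4  294. ]
[ 571.1 -262.9  149.9]
```

The tab is where a fully flipped catch should put it: scene (349,273), wrist (243,168), side (303,274). The grip matches its prediction too, so I'll descend and take the lever.

Request:
apply_moves:
  plan: "0 -0.001 -0.025 0 0 0 0.06; 0 -0.001 -0.025 0 0 0 0.06; 0 0 -0.025 0 0 0 0.06; 0 0 -0.015 0 0 0 0.06; 0 0 -0.01 0 0 0 0.06; 0 0 0 0 0 0 0.05; 0 0 0 0 0 0 0.035; 0 0 0 0 0 0 0.02; 0 0 0 0 0 0 0.015; 0 0 0 0 0 0 0.015; 0 0 0 0 0 0 0.015"

```text
t: 23.62
position: [592.5, -192.0, 306.3]
ee_rot: [0.111, -3.139, -0.003]
wrist_force: [-0.2, 4.7, 5.3]
width: 0.294
gripper_force: 58.8
```

```bash
python3 - <<'E'
from h import *
o,M=tcp()
# incremental moves about lever hinge
a=.071; u=np.array([np.cos(a),np.sin(a),0]); ax=np.array([-np.sin(a),np.cos(a),0])
hinge=np.array([571.9,-194.1,162])-20*u; g=o["position"]-19*M[:,2]; print("grasp rel hinge",(g-hinge)@u,(g-hinge)@ax,g[2]-162)
N=16; th=1.14
for i in range(N):
    r0=R.from_rotvec(-ax*th*i/N).apply(np.array(o["position"])-hinge)
    r1=R.from_rotvec(-ax*th*(i+1)/N).apply(np.array(o["position"])-hinge)
    print(np.round((r1-r0)/1e3,4), np.round(-ax*th/N,4))
E
```

```text
t 23.62 pos [ 592.5 -192.   306.3] x-yaw -3.071 z [-0.001  0.002 -1.   ] w 0.294 gf 58.84146776050329 F [-0.2  4.7  5.3]
grasp rel hinge 40.76363594672482 0.6006495149978397 163.29895062565691
[-0.0103 -0.0007  0.0025] [ 0.0051 -0.0711 -0.    ]
[-0.0105 -0.0007  0.0018] [ 0.0051 -0.0711 -0.    ]
[-0.0106 -0.0008  0.001 ] [ 0.0051 -0.0711 -0.    ]
[-0.0107 -0.0008  0.0003] [ 0.0051 -0.0711 -0.    ]
[-0.0106 -0.0008 -0.0005] [ 0.0051 -0.0711 -0.    ]
[-0.0106 -0.0008 -0.0012] [ 0.0051 -0.0711 -0.    ]
[-0.0105 -0.0007 -0.002 ] [ 0.0051 -0.0711 -0.    ]
[-0.0103 -0.0007 -0.0027] [ 0.0051 -0.0711 -0.    ]
[-0.0101 -0.0007 -0.0035] [ 0.0051 -0.0711 -0.    ]
[-0.0098 -0.0007 -0.0042] [ 0.0051 -0.0711 -0.    ]
[-0.0095 -0.0007 -0.0049] [ 0.0051 -0.0711 -0.    ]
[-0.0091 -0.0006 -0.0055] [ 0.0051 -0.0711 -0.    ]
[-0.0087 -0.0006 -0.0062] [ 0.0051 -0.0711 -0.    ]
[-0.0082 -0.0006 -0.0068] [ 0.0051 -0.0711 -0.    ]
[-0.0077 -0.0006 -0.0073] [ 0.0051 -0.0711 -0.    ]
[-0.0072 -0.0005 -0.0079] [ 0.0051 -0.0711 -0.    ]
```

```bash
python3 - <<'E'
from h import *
o,M=tcp()
a=.071; u=np.array([np.cos(a),np.sin(a),0]); ax=np.array([-np.sin(a),np.cos(a),0])
hinge=np.array([571.9,-194.1,162])-20*u; z=M[:,2]; g=o["position"]-19*z-hinge
N=16; th=1.12; ti=.56
P=[hinge+R.from_rotvec(-ax*th*i/N).apply(g)+19*R.from_rotvec(-ax*ti*i/N).apply(z) for i in range(N+1)]
for d in np.diff(P,axis=0): print(np.round(d/1e3,4), np.round(-ax*ti/N,4))
print(P[-1], P[-2])
E
```

```text
t 23.62 pos [ 592.5 -192.   306.3] x-yaw -3.071 z [-0.001  0.002 -1.   ] w 0.294 gf 58.84146776050329 F [-0.2  4.7  5.3]
[-0.0108 -0.0008  0.0025] [ 0.0025 -0.0349 -0.    ]
[-0.011  -0.0008  0.0017] [ 0.0025 -0.0349 -0.    ]
[-0.0111 -0.0008  0.0009] [ 0.0025 -0.0349 -0.    ]
[-0.0111 -0.0008  0.0001] [ 0.0025 -0.0349 -0.    ]
[-0.0111 -0.0008 -0.0007] [ 0.0025 -0.0349 -0.    ]
[-0.011  -0.0008 -0.0015] [ 0.0025 -0.0349 -0.    ]
[-0.0108 -0.0008 -0.0023] [ 0.0025 -0.0349 -0.    ]
[-0.0107 -0.0008 -0.0031] [ 0.0025 -0.0349 -0.    ]
[-0.0104 -0.0007 -0.0038] [ 0.0025 -0.0349 -0.    ]
[-0.0101 -0.0007 -0.0046] [ 0.0025 -0.0349 -0.    ]
[-0.0097 -0.0007 -0.0053] [ 0.0025 -0.0349 -0.    ]
[-0.0093 -0.0007 -0.006 ] [ 0.0025 -0.0349 -0.    ]
[-0.0089 -0.0006 -0.0067] [ 0.0025 -0.0349 -0.    ]
[-0.0084 -0.0006 -0.0073] [ 0.0025 -0.0349 -0.    ]
[-0.0079 -0.0006 -0.0079] [ 0.0025 -0.0349 -0.    ]
[-0.0073 -0.0005 -0.0084] [ 0.0025 -0.0349 -0.    ]
[ 433.05611099 -203.33664947  253.72976744] [ 440.32686718 -202.8195566   262.16134177]
```

Twelve rows first (to about 0.84 rad, before the punch meets the shoe).

Request:
apply_moves:
  plan: "-0.0108 -0.0008 0.0025 0.0025 -0.035 0 0.015; -0.011 -0.0008 0.0017 0.0025 -0.035 0 0.015; -0.0111 -0.0008 0.0009 0.0025 -0.035 0 0.015; -0.0111 -0.0008 0.0001 0.0025 -0.035 0 0.015; -0.0111 -0.0008 -0.0007 0.0025 -0.035 0 0.015; -0.011 -0.0008 -0.0015 0.0025 -0.035 0 0.015; -0.0108 -0.0008 -0.0023 0.0025 -0.035 0 0.015; -0.0107 -0.0008 -0.0031 0.0025 -0.035 0 0.015; -0.0104 -0.0007 -0.0038 0.0025 -0.035 0 0.015; -0.0101 -0.0007 -0.0046 0.0025 -0.035 0 0.015; -0.0097 -0.0007 -0.0053 0.0025 -0.035 0 0.015; -0.0093 -0.0007 -0.006 0.0025 -0.035 0 0.015"

```text
t: 25.12
position: [465.5, -201.1, 284.2]
ee_rot: [-0.097, 2.718, 0.024]
wrist_force: [3.3, 8.3, 3.6]
width: 0.293
gripper_force: 59.3
```

```bash
cat > lv.py <<'E'
from h import *
o,M=tcp(); a=.071; u=np.array([np.cos(a),np.sin(a),0]); ax=np.array([-np.sin(a),np.cos(a),0])
hinge=np.array([571.9,-194.1,162])-20*u; g=o["position"]-19*M[:,2]-hinge
print("grasp rel hinge",g@u,g@ax,g[2],"r",np.hypot(g@u,g[2]),"lever",np.arctan2(40.8,163.3)-np.arctan2(g@u,g[2]), "q",np.round(o["joint_positions"],2))
E
python3 lv.py
```

```text
t 25.12 pos [ 465.5 -201.1  284.2] x-yaw -3.071 z [ 0.408  0.031 -0.912] w 0.293 gf 59.25753057515976 F [3.3 8.3 3.6]
grasp rel hinge -94.44708528668933 0.5641992178158599 139.5277983196882 r 168.48815514181035 lever 0.8398919010269331 q [-0.83  0.19  1.92  0.46  0.82 -2.75]
```

Request:
apply_moves:
  plan: "-0.0096 -0.0004 -0.0069 0 0 0 0.015; -0.009 -0.0003 -0.0076 0 0 0 0.015; -0.0084 -0.0003 -0.0082 0 0 0 0.015; 0 0 0 0 0 0 0.015"

```text
t: 25.62
position: [437.9, -203.0, 261.7]
ee_rot: [-0.095, 2.72, 0.021]
wrist_force: [-3.7, 5.4, 13.4]
width: 0.293
gripper_force: 60.8
```

```bash
python3 lv.py
```

```text
t 25.62 pos [ 437.9 -203.   261.7] x-yaw -3.072 z [ 0.407  0.029 -0.913] w 0.293 gf 60.78238772082841 F [-3.7  5.4 13.4]
grasp rel hinge -122.07974016350806 0.5745325533542651 117.04559212563413 r 169.12460966527004 lever 1.051281965996398 q [-0.88  0.19  2.    0.5   0.77 -2.85]
```

Request:
apply_moves:
  plan: "0 0 0 0 0 -0.05 0.015; 0 0 0 0 0 -0.05 0.015; 0 0 0 0 0 0 0.015"

```text
t: 26.0
position: [438.0, -203.6, 261.7]
ee_rot: [0.034, 2.723, -0.01]
wrist_force: [-4.6, 1.3, 12.7]
width: 0.296
gripper_force: 76.1
```

```bash
python3 lv.py; python3 -c "
from station import get_obs; print(get_obs()['joint_positions'], get_obs()['ft_torque'])"
```

```text
t 26.0 pos [ 438.  -203.6  261.7] x-yaw 3.117 z [ 0.406 -0.012 -0.914] w 0.296 gf 76.09019670635462 F [-4.6  1.3 12.7]
grasp rel hinge -121.94985774508211 0.8531139115875845 117.08548019836837 r 169.05850312045317 lever 1.0505799610816342 q [-0.86  0.18  2.01  0.47  0.72 -2.73]
[-0.86233833  0.17981072  2.00873821  0.4734037   0.71936135 -2.73086339] [1.03180356 0.0890998  1.12597241]
```

Request:
apply_moves:
  plan: "-0.002 -0.0001 -0.002 0 0 0 0.015; -0.002 -0.0001 -0.0022 0 0 0 0.015; -0.002 -0.0001 -0.0022 0 0 0 0.015; 0 0 0 0 0 0 0.015; 0 0 0 0 0 0 0.015"

```text
t: 26.62
position: [433.1, -203.9, 256.7]
ee_rot: [0.038, 2.719, -0.009]
wrist_force: [-5.8, 3.9, 19.5]
width: 0.295
gripper_force: 76.4
```

```bash
python3 lv.py
```

```text
t 26.62 pos [ 433.1 -203.9  256.7] x-yaw 3.114 z [ 0.41  -0.012 -0.912] w 0.295 gf 76.42406004073564 F [-5.8  3.9 19.5]
grasp rel hinge -126.9351299436856 0.819111227817066 112.00706309036894 r 169.28706210443323 lever 1.0926272808044852 q [-0.88  0.18  2.03  0.49  0.71 -2.76]
```

Request:
apply_moves:
  plan: "-0.0015 0 -0.002 0 0 0 0.015; -0.0015 0 -0.002 0 0 0 0.015; 0 0 0 0 0 0 0.015; 0 0 0 0 0 0 0.015"

```text
t: 27.12
position: [430.1, -204.2, 253.2]
ee_rot: [0.038, 2.719, -0.01]
wrist_force: [-9.2, 3.7, 24.2]
width: 0.298
gripper_force: 76.6
```

```bash
python3 lv.py
```

```text
t 27.12 pos [ 430.1 -204.2  253.2] x-yaw 3.114 z [ 0.41  -0.013 -0.912] w 0.298 gf 76.55276186316769 F [-9.2  3.7 24.2]
grasp rel hinge -129.96301190641964 0.7990419370955788 108.48960797708992 r 169.29376687524802 lever 1.1200436078239002 q [-0.88  0.19  2.04  0.5   0.69 -2.78]
```

Request:
apply_moves:
  plan: "-0.0015 0 -0.002 0 0 0 0.015; -0.0015 0 -0.002 0 0 0 0.015; 0 0 0 0 0 0 0.015; 0 0 0 0 0 0 0.015"
  grip_force: 100

```text
t: 27.62
position: [428.1, -204.4, 250.8]
ee_rot: [0.038, 2.715, -0.011]
wrist_force: [-11.7, 6.6, 35.5]
width: 0.291
gripper_force: 96.1
```

```bash
python3 lv.py; python3 - <<'E'
from h import *
np.set_printoptions(precision=1,suppress=True)
w=571.9;a=.071
def pw(x,y,z): return [571.9+x*np.cos(a)-y*np.sin(a),-194.1+x*np.sin(a)+y*np.cos(a),z]
def lev(t,r=166): 
    f=np.arctan2(40.5,161)-t; return pw(-20+r*np.sin(f),0,162+r*np.cos(f))
ims=[]
for n in ("side","scene"):
    d=cam(n); 
    for t in ("lever_grip","lever_hinge","shoe_toe","catch_tab"): print(n,t,[(np.array(x["point"]),round(x["confidence"],2)) for x in tip_of(t,d)[:1]])
    print(" grip at .9,1.0,1.08:",*[proj(d,lev(t)) for t in (.9,1.0,1.08)])
    q=proj(d,[500,-205,150]).astype(int); ims.append(cv2.resize(d["color"][q[1]-60:q[1]+60,q[0]-80:q[0]+80],(400,300),interpolation=2))
cv2.imwrite("pics/end.png",np.hstack(ims))
E
```

```text
t 27.62 pos [ 428.1 -204.4  250.8] x-yaw 3.114 z [ 0.413 -0.014 -0.911] w 0.291 gf 96.05746038258076 F [-11.7   6.6  35.5]
grasp rel hinge -132.027227039158 0.7703868096524982 106.121419072707 r 169.3899178394466 lever 1.1385866800317734 q [-0.89  0.19  2.05  0.52  0.69 -2.8 ]
side lever_grip [(array([259.5, 226. ]), 0.8)]
side lever_hinge [(array([308.8, 252.5]), 0.83)]
side shoe_toe [(array([296. , 272.4]), 0.91)]
side catch_tab [(array([305.1, 274.8]), 0.6)]
 grip at .9,1.0,1.08: [267.  222.4] [262.1 224.3] [258.7 226. ]
scene lever_grip [(array([292.3, 268.4]), 0.65)]
scene lever_hinge [(array([325.8, 261.1]), 0.8)]
scene shoe_toe [(array([317.3, 303.8]), 0.89)]
scene catch_tab [(array([346.8, 274.9]), 0.87)]
 grip at .9,1.0,1.08: [298.  255.5] [294.6 263. ] [292.1 269. ]
```

View pics/end.png

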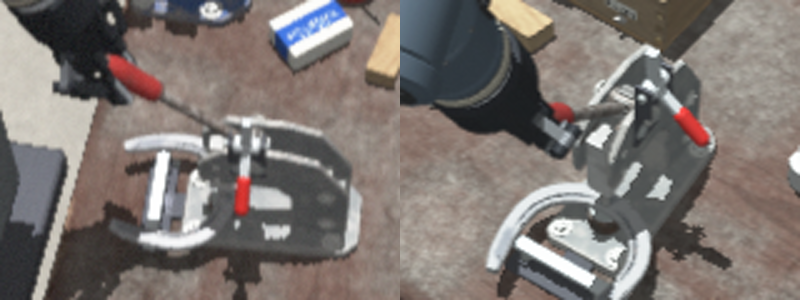

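Both views put the grip at the pixels computed for the stop: side (259,226), scene (292,268). The force jumped on the last push, so the stop is reached. The shoe is in place, and the catch tab is over. I'm handing in with the lever still held.

```bash
python3 -c "
from station import *
print(sign_off())"
```

```text
the job is handed in; nothing more can be done
None
```

The job is handed in: the shoe is set on the die and rest bar, the catch is flipped over, and the lever is still held down at its stop by the fingers. It finished at about 28 s, and the result of the judging was not reported back.

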